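Clear the clay roller and set the tile row

ROBOT

A 6-joint arm with a two-finger parallel gripper is mounted at the origin on the work surface. World frame = base frame: x ahead of the robot, y to its left, z up, the work surface at z = 0. Lengths are in mm, angles in rad, forces in N, time in s.
With the tool pointing down it reaches from about 300 to 775 mm from the base axis. Payload 14.6 kg.
Tool frame: the origin (TCP) lies between the finger pads; the fingertips stand manip.nose_length ahead of it and the grasp point (between the pads) lies 11 mm behind it (manip.nose_length is the distance from the TCP to the fingertips, in mm); z points along the fingers, y is the line along which they close (so a half turn about z gives the same grasp; the last joint's range is limited). The gripper opens to 94 mm and grips with 3 to 60 N. Pads are 16 mm wide; open, the fingers measure 119 mm over their backs; the gripper's body (75 mm by 177 mm) begins 78 mm behind the grasp point.
Start: joints at [-1.335, 0.3, 1.521, -0, 1.321, -0.067], TCP at [164, -524.97, 213.446] pointing down, gripper open.
Joint ranges: [-3.03, 3.03], [-0.79, 2.21], [0.23, 2.52], [-1.04, 4.18], [0, 3.07], [-2.55, 2.55]. Speed limits (rad/s): [2.22, 2.22, 2.57, 3.14, 3.14, 3.14].

INTERFACE

Orientations are given as [roll, pitch, yaw] about the fixed x, y, z axes, in that order (R = Rz(yaw) Ry(pitch) Rx(roll)).
In Python, from cell import manip, cams, job gives the robot as it stands.
- The arm moves only by the tool jog_arm, never from a script. Its argument "commands" is a list of rows, each an object of numbers: "dx", "dy", "dz": the shift along the tool's x, y, z each as a share of 40 mm, from -1 to 1; "ax", "ay", "az": the turn, a rotation vector about the tool's x, y, z each as a share of 10 degrees, from -1 to 1; "gripper": the closure, from 0 (fully open) to 1 (shut). A call has 1 to 10 rows; each row shifts and turns the commanded pose from where the row before left it, along the tool's axes as they then stand; what a row does not reach is not made up. A row lasts 1/8 s, in which the tool goes at most 62.5 mm and 10.7 degrees, less where a joint would pass 70% of its speed; a pose out of reach is approached as far as the arm can. A call with a number of a shift or a turn outside -1 to 1 is refused whole. A call with a gripper value outside its range is refused whole. The fingers move at their own pace and stop on an object; "squeeze" is the grip in N (left out, the last holds). Time passes only in rows, so rows that do not move let the fingers close. It gives the time, the measured TCP pose, the force, the opening and the grip force at its end, in the units of the state.
- manip.read_state(): the state, without advancing time (a new reading comes with each control period).
- cams.camera(name): name is "scene" or "top"; returns a dict with "image" (480x640x3 uint8, red, green, blue), "fx", "fy", "cx", "cy" (pixels), "world_to_cam" (4x4, takes a point from world to camera coordinates). Camera axes: x right, y down, z forward; pixel columns grow to the right and rows downward; lengths in mm; the calibration is good to about 2 mm. A picture is of the moment at which its call begins. There is no depth.
- job.sign_off(): hands the job in; it is judged then, once.
The state is a dict: "clock": time; "joints": joint angles; "qd": joint speeds; "effort": joint torques, N m; "eef_pos": TCP position; "eef_rot": TCP orientation; "wrist_force": force on the tool from outside, world axes, zero at the start; "moment": the same for the moment, N m; "finger_gap": finger opening in mm; "finger_force": force on a finger pad.
Only numpy, scipy, OpenCV 4.12 (cv2) and the standard library are available. Lean on these libraries where they do the work, as an engineer would, in place of code of your own. Each camera call takes 0.05 s, during which the arm holds its last target. There are 200 camera calls.

TASK

The clay roller is lying on the setting board where the tiles have to go: first lay it in its wooden cradle. Then set the three glazed tiles on the board as one straight, even row, glaze up, each with a long side pushed flush against the batten and centred on the mark of its own colour. Set the tiles and the roller down rather than dropping them, and leave the other things where they are.

Things in the scene. Friction and masses are not known exactly. Their poses are not given: they have to be found in the camera images.
- board: fixed light wooden setting board, 200 (its x) x 340 (its y) x 12 thick, lying on the table; origin under its centre on the table, top at 12 above it. A straight dark wooden batten 20 wide and only 8 high runs along the far (+x) edge on its top, the whole 340 length: its near face, which the tiles are pushed against, lies at x = +70 in the board's frame; its top is 20 above the table (sizes in mm)
- roller: small clay roller (rolling pin): brown wooden barrel 44 dia and 130 long, with a dark handle (20 dia) at each end, 200 long in all, 0.22 kg. Origin at its very centre (on the axis), its y axis runs along the roller; x and z turn as it rolls. It starts lying on the board where the row is to go, roughly along the batten, 12+22 = 34 above the table (sizes in mm)
- cradle: fixed wooden roller rest: foot 80 (its x) x 120 (its y) and 4 thick, with two V saddles, each 16 thick, at y = +-45, 45 degree cheeks, tops about 32 above the table. A roller lies along its y. Between the saddles it is free for fingers down to 4 above the table. Origin under its centre on the table (sizes in mm)
- cradle_seat (a point): where the roller's centre rests in the cradle: above the cradle's origin, 37 above the table (sizes in mm)
- tile_blue: loose fired tile with a blue glazed top: 55 (its x) x 80 (its y) x 18 thick, 0.15 kg, terracotta below. Origin at the centre of its underside, z up through the glaze. Starts flat on the table (sizes in mm)
- tile_yellow: loose fired tile with a yellow glazed top: 55 (its x) x 80 (its y) x 18 thick, 0.15 kg, terracotta below. Origin at the centre of its underside, z up through the glaze. Starts flat on the table (sizes in mm)
- tile_green: loose fired tile with a green glazed top: 55 (its x) x 80 (its y) x 18 thick, 0.15 kg, terracotta below. Origin at the centre of its underside, z up through the glaze. Starts flat on the table (sizes in mm)
- mark_blue: fixed flat blue paint mark, 22 x 34, on top of the batten: the blue tile's middle goes here. Origin on the board's top at the foot of the batten's near face, at the mark's middle; x points into the batten, y along it. The seated tile's origin is at x -27.5, y 0, z 0 in this frame, its long side along y. Marks are 95 apart (15 between tiles), in varying order (sizes in mm)
- mark_yellow: fixed flat yellow paint mark, 22 x 34, on top of the batten: the yellow tile's middle goes here. Origin on the board's top at the foot of the batten's near face, at the mark's middle; x points into the batten, y along it. The seated tile's origin is at x -27.5, y 0, z 0 in this frame, its long side along y. Marks are 95 apart (15 between tiles), in varying order (sizes in mm)
- mark_green: fixed flat green paint mark, 22 x 34, on top of the batten: the green tile's middle goes here. Origin on the board's top at the foot of the batten's near face, at the mark's middle; x points into the batten, y along it. The seated tile's origin is at x -27.5, y 0, z 0 in this frame, its long side along y. Marks are 95 apart (15 between tiles), in varying order (sizes in mm)
- glaze_pot: bystander, loose: small white glaze jar with a white lid, 44 dia, 45 tall, standing on the near part of the board (robot's side); origin under its centre (sizes in mm)
- mug: bystander, loose: blue mug, 80 dia, 85 tall, behind the board; origin under its centre (sizes in mm)
- bowl: bystander, loose: steel bowl, 120 dia, 45 tall, behind the cradle; origin under its centre (sizes in mm)
- plain_tile: bystander, loose: unglazed terracotta tile, 55 x 80 x 18, at the right; not wanted in the row; origin under its centre (sizes in mm)
- spatula: bystander, loose: spatula lying behind the board, 190 long; origin under it, near its middle (sizes in mm)
There are look-alikes about, which are no part of the job. What is shaped like the tile_green but black, grey or white is not meant.

How it is judged (in metres and radians):
On the way:
1. the roller lies in its cradle, let go (x of roller in the frame of cradle between -0.008 and 0.008 m and y of roller in the frame of cradle between -0.02 and 0.02 m and height (world z) of roller between 0.03 and 0.044 m and angle between the y axis of roller and the y axis of cradle, either way round below 0.12 rad and contact force between the fingers and roller below 0.1 N), for 0.2 s.
At the end, for the whole second after the job is handed in: Roller at rest in the cradle (8 mm across, 20 mm along, 7 degrees). Each tile flat on the board, glaze up, at its colour's mark: within 8 mm along the batten, long side within 7 mm of its face, parallel within 4.5 degrees. All released, at rest; bystanders moved under 3 cm (all of step 1 and linear speed of each of roller, tile_blue, tile_yellow, tile_green below 0.02 m/s and x of tile_blue in the frame of mark_blue between -0.0345 and -0.0245 m and y of tile_blue in the frame of mark_blue between -0.008 and 0.008 m and z of tile_blue in the frame of mark_blue between -0.003 and 0.003 m and angle between the y axis of tile_blue and the y axis of mark_blue, either way round below 0.08 rad and angle between each of tile_blue, tile_yellow, tile_green's own z axis and vertical below 0.06 rad and contact force between the fingers and tile_blue below 0.1 N and x of tile_yellow in the frame of mark_yellow between -0.0345 and -0.0245 m and y of tile_yellow in the frame of mark_yellow between -0.008 and 0.008 m and z of tile_yellow in the frame of mark_yellow between -0.003 and 0.003 m and angle between the y axis of tile_yellow and the y axis of mark_yellow, either way round below 0.08 rad and contact force between the fingers and tile_yellow below 0.1 N and x of tile_green in the frame of mark_green between -0.0345 and -0.0245 m and y of tile_green in the frame of mark_green between -0.008 and 0.008 m and z of tile_green in the frame of mark_green between -0.003 and 0.003 m and angle between the y axis of tile_green and the y axis of mark_green, either way round below 0.08 rad and contact force between the fingers and tile_green below 0.1 N); the robot touches nothing.
It fails at once if a tile is moved more than 3 cm before the roller lies in its cradle (distance of any of tile_blue, tile_yellow, tile_green from where it was at the start of the episode above 0.03 m and distance between roller and cradle_seat above 0.03 m).
It fails at once if a glazed tile is let go in the air, more than about 5 cm above the board ((height (world z) of tile_blue above 0.065 m and contact force between the fingers and tile_blue below 0.02 N) or (height (world z) of tile_yellow above 0.065 m and contact force between the fingers and tile_yellow below 0.02 N) or (height (world z) of tile_green above 0.065 m and contact force between the fingers and tile_green below 0.02 N)).
It fails at once if the roller is let go in the air, more than about 6 cm above the cradle (height (world z) of roller above 0.1 m and contact force between the fingers and roller below 0.02 N).
It fails at once if a bystander is shifted more than 3 cm (distance of any of glaze_pot, mug, bowl, plain_tile, spatula from where it was at the start of the episode above 0.03 m).
It also fails if it takes over 72 s, if anything falls off the work surface, if the arm or the gripper's body presses on something with over 40 N, if the wrist force passes 120 N, or if a joint passes its speed limit or range.

## Working session

There is one attempt and no reset: what is moved stays moved. The work goes in short steps, Python scripts to look and compute and a tool call to move; the robot and the scene stay as the last step left them, time stands still between calls to the robot, and variables do not carry over. Pictures are saved under pics/ and viewed, at most 10 in all, crops included, and the job is handed in when it is done.

Besides the shell and the picture viewer there is one more tool, called after "Call:" as name(argument=value, ...), one argument or row to a line, values as JSON. jog_arm: Moves the arm, as the interface text tells. Shift numbers are shares of 40 mm and turn numbers shares of 10 degrees, none past 1 either way. Its arguments: {"type":"object","properties":{"commands":{"type":"array"},"squeeze":{"type":"number"}},"required":["commands"]}

```bash
mkdir -p pics; cat > h.py <<'E'
import numpy as np, cv2
from cell import manip, cams, job
def snap(n,f=None):
    c=cams.camera(n)
    if f: cv2.imwrite(f,c["image"][:,:,::-1])
    return c
def ray(c,u,v,z):
    M=np.array(c["world_to_cam"]);R=M[:3,:3];t=M[:3,3]
    o=-R.T@t;d=R.T@np.array([(u-c["cx"])/c["fx"],(v-c["cy"])/c["fy"],1])
    return o+d*(z-o[2])/d[2]
E
python3 - <<'E'
from h import *
print(manip.read_state(), manip.nose_length)
for n in("top","scene"):
    c=snap(n,f"pics/{n}0.png");M=np.array(c["world_to_cam"]);print(n,c["fx"],-M[:3,:3].T@M[:3,3],M[:3,:3].round(2).tolist())
E
```

```text
{'clock': 0.0, 'joints': array([-1.33461199e+00,  3.00496846e-01,  1.52159480e+00,  1.83574420e-05,
        1.32070887e+00, -6.65899491e-02]), 'qd': array([-0.00099543,  0.00077106,  0.00091723,  0.00059863,  0.00024739,
        0.0015018 ]), 'effort': array([-5.28860164e-04, -5.31805301e+01, -3.52739847e+01,  7.08260620e-02,
        2.43462611e-02, -1.16759529e-04]), 'eef_pos': array([ 163.93874234, -524.7248531 ,  212.86640446]), 'eef_rot': array([-3.14038865e+00, -9.81137303e-05,  3.02769674e-01]), 'wrist_force': array([ 0.75502226, -0.04321432,  0.08795525]), 'moment': array([-0.01502113, -0.0181961 ,  0.06106587]), 'finger_force': 0.0, 'finger_gap': 93.93226534883188} 8.0
top 433.264231190328 [ 352.47809792  -68.4921156  1081.85461057] [[-0.03, -1.0, -0.02], [-0.98, 0.03, -0.19], [0.19, 0.01, -0.98]]
scene 460.93494419886827 [1099.24273666  299.99153764  726.19412745] [[-0.59, 0.81, 0.02], [0.56, 0.43, -0.71], [-0.58, -0.4, -0.71]]
```

View pics/top0.png

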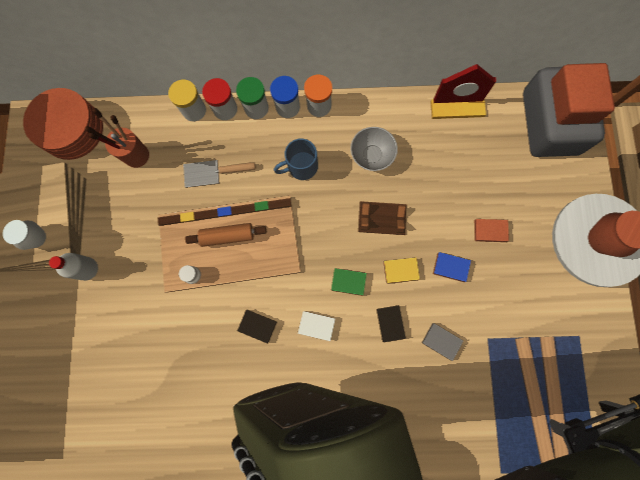

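View pics/scene0.png

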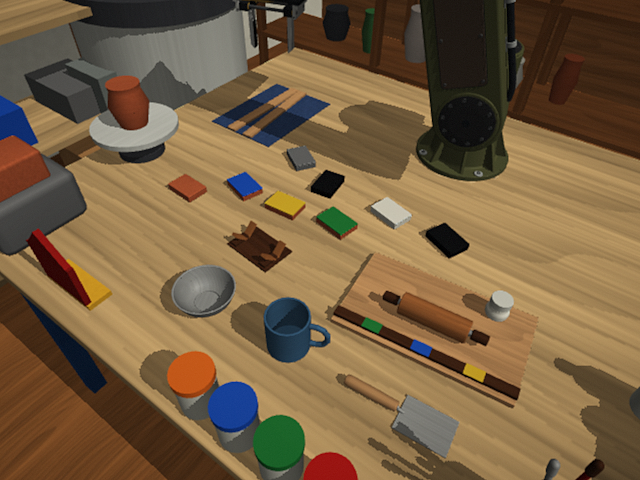

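The top view shows the tiles at green (349,281), yellow (402,270) and blue (453,267). The marks run yellow (187,216), blue (224,211), green (262,206). The roller is at (226,235), the cradle at (383,218), the pot at (189,274).

Possible confusions:
- **Glazed tiles:** plain terracotta (492,230), black (258,326) and (391,323), white (317,325), grey (444,341). The yellow base of the red object at (458,109) and the coloured jar lids at (184-318,92) could also be mistaken.
- **Roller:** none similar, apart from the spatula handle at (237,168).

I choose the glazed ones at z=18, near x≈200–300. Next I'll measure and check them in a crop.

```bash
cat >> h.py <<'E'
RNG={"blue":((105,120,60),(130,255,255)),"yellow":((20,130,120),(32,255,255)),"green":((45,90,40),(85,255,255)),"roller":((5,120,60),(16,255,200))}
def find(c,col,box,z):
    "contour centre, yaw of long side, sizes, on plane z, within pixel box u0,v0,u1,v1"
    u0,v0,u1,v1=box;im=cv2.resize(c["image"][v0:v1,u0:u1],None,fx=4,fy=4,interpolation=cv2.INTER_CUBIC)
    m=cv2.inRange(cv2.cvtColor(im,cv2.COLOR_RGB2HSV),*RNG[col])
    cs=cv2.findContours(m,cv2.RETR_EXTERNAL,cv2.CHAIN_APPROX_NONE)[0]
    if not cs: return None
    k=max(cs,key=cv2.contourArea)[:,0]
    P=np.array([ray(c,u0+(a+.5)/4-.5,v0+(b+.5)/4-.5,z)[:2] for a,b in k],np.float32)
    (x,y),(w,h),a=cv2.minAreaRect(P); a=a if w>h else a+90
    return np.round([x,y,(a+90)%180-90,max(w,h),min(w,h)],1)
E
python3 - <<'E'
from h import *
c=snap("top")
T={"green":(325,262,376,300),"yellow":(378,252,426,288),"blue":(428,248,478,286)}
M={"yellow":(172,204,204,226),"blue":(212,202,238,220),"green":(248,198,276,214)}
for k in T: print("tile",k,find(c,k,T[k],18))
for k in M: print("mark",k,find(c,k,M[k],20))
print("roller",find(c,"roller",(196,218,256,250),34))
s=snap("scene")
S={"green":(312,200,362,240),"yellow":(260,188,308,220),"blue":(224,170,266,200)}
for k in S: print("s tile",k,find(s,k,S[k],18))
S={"green":(358,314,386,336),"blue":(408,336,436,360),"yellow":(460,360,490,385)}
for k in S: print("s mark",k,find(s,k,S[k],20))
a=c["image"][150:300,150:350];b=c["image"][190:300,325:485]
im=np.vstack([cv2.resize(a,(400,300),interpolation=cv2.INTER_CUBIC)]);
cr=cv2.resize(c["image"][195:240,350:415],(390,270),interpolation=cv2.INTER_CUBIC)
cs=cv2.resize(s["image"][215:275,220:300],(400,300),interpolation=cv2.INTER_CUBIC)
b=cv2.resize(b,(400,275),interpolation=cv2.INTER_CUBIC)
W=np.zeros((575,800,3),np.uint8);W[:300,:400]=im;W[300:,:400]=b;W[:270,400:790]=cr;W[275:575,400:]=cs
cv2.imwrite("pics/crop.png",W[:,:,::-1])
E
```

```text
tile green [ 446.9 -110.1   79.1   78.9   55.1]
tile yellow [ 471.2 -241.4  -85.7   83.    56.8]
tile blue [ 475.  -365.6   72.9   79.1   54.4]
mark yellow [623.8 292.9 -82.8  35.2  22.7]
mark blue [634.1 198.6 -83.2  34.2  21.5]
mark green [645.2 104.1 -82.7  34.   22. ]
roller [572.3 190.4 -90.  149.1  80.2]
s tile green [ 446.4 -109.6   79.5   82.3   56.2]
s tile yellow [ 469.2 -240.8  -85.4   84.    58.3]
s tile blue [ 475.4 -364.5   73.    82.5   55.4]
s mark green [642.9 103.8 -83.4  35.1  23.1]
s mark blue [632.  198.4 -81.8  35.1  23. ]
s mark yellow [620.  292.9 -82.8  35.1  23.3]
```

View pics/crop.png

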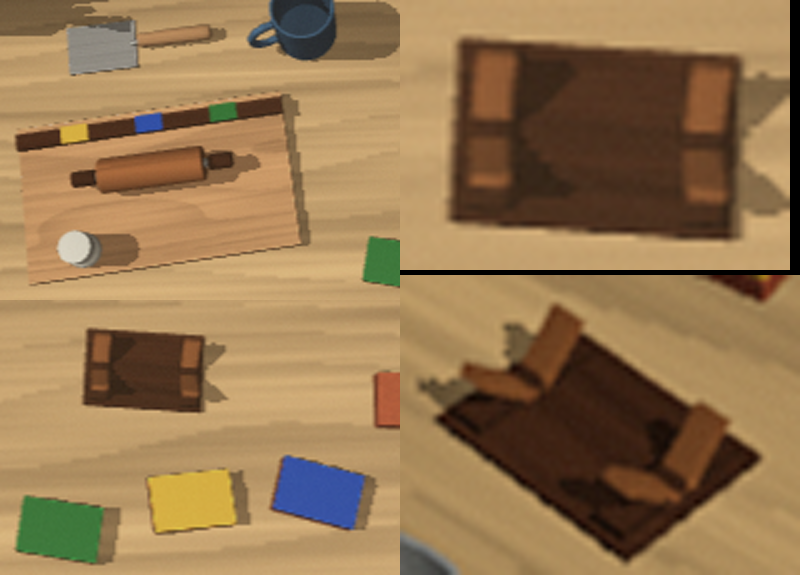

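The crop confirms the choice: three glazed tiles, with marks ordered yellow, blue, green from the left. The cradle's foot corners are clear, and the roller's handle ends are at about (185.5,239.5) and (266.5,229.5).

```bash
python3 - <<'E'
from h import *
c=snap("top");s=snap("scene")
for cc,ps in((c,[(359.7,201.3),(406.7,204.2),(406.3,234.7),(358.3,231.7)]),(s,[(228,244),(265.4,272),(292,251.4),(257,228)])):
    P=np.array([ray(cc,u,v,4)[:2] for u,v in ps]);print(P.round(1).tolist(),P.mean(0));print(cv2.minAreaRect(P.astype(np.float32)))
a=[ray(c,*p,34)[:2] for p in((185.5,239.5),(266.5,229.5),(174+24.2,238.5),(252.2,231))]
print(np.round(a,1),np.mean(a[:2],0),np.mean(a[2:],0))
d=a[0]-a[1];print(np.hypot(*d),np.degrees(np.arctan2(d[1],d[0])))
for p in((461,0),):pass
# roller in scene: barrel/handle dark masks
for n,cc,b in(("s",s,(375,280,500,360)),("t",c,(180,220,275,250))):
    u0,v0,u1,v1=b;g=cv2.cvtColor(cc["image"][v0:v1,u0:u1],cv2.COLOR_RGB2HSV)
    m=cv2.inRange(g,(0,60,0),(20,255,75));k,_,st,ce=cv2.connectedComponentsWithStats(m)
    for i in range(1,k):
        if st[i,4]>20: print(n,st[i],ce[i]+[u0,v0],ray(cc,*(ce[i]+[u0,v0]),34).round(1))
E
```

```text
[[652.2, -147.9], [640.3, -267.7], [560.7, -261.5], [572.6, -140.7]] [ 606.46663849 -204.43031159]
((606.4866943359375, -204.65487670898438), (121.9981689453125, 79.95137786865234), 84.38957977294922)
[[640.4, -261.6], [652.6, -144.2], [573.8, -136.8], [564.5, -244.9]] [ 607.81596612 -196.86647879]
((607.6839599609375, -199.239990234375), (118.07264709472656, 79.10111999511719), 84.64331817626953)
[[561.3 289.2]
 [579.8  88.2]
 [562.8 257.7]
 [577.2 123.7]] [570.55716997 188.7152765 ] [569.99160985 190.71346208]
201.89685103368404 95.24166138768719
s [  8  11  17  15 156] [390.64102564 297.66025641] [577.6 104.6  34. ]
s [ 22  26  67  37 403] [429.0471464  324.70967742] [589.3 190.6  34. ]
s [  3  46  42  29 375] [395.776      337.77066667] [649.3 156.   34. ]
s [ 95  50  19  16 192] [479.265625 337.359375] [560.1 274.   34. ]
s [ 46  69  35  11 172] [438.15697674 355.75      ] [637.3 231.6  34. ]
t [73  6 14  9 82] [259.52439024 229.81707317] [579.6 105.5  34. ]
t [ 6 15 12  8 78] [191.33333333 238.8974359 ] [562.4 274.8  34. ]
```

```bash
cat >> h.py <<'E'
def plan(x,y,z,yawdeg):
    "remaining shift in rows of 40 mm along the tool axes (if yaw stays), then turn in units of 10 deg; same with the yaw of the target"
    s=manip.read_state();p=s["eef_pos"];yw=s["eef_rot"][2];d=np.array([x,y,z])-p
    f=lambda a:np.round([ (d@[np.cos(a),np.sin(a),0])/40,(d@[np.sin(a),-np.cos(a),0])/40,-d[2]/40],2)
    print("now",p.round(1),np.degrees(s["eef_rot"]).round(1),"F",s["wrist_force"].round(1),"gap",round(s["finger_gap"],1),s["finger_force"].round(1) if hasattr(s["finger_force"],"round") else s["finger_force"],"t",round(s["clock"],2))
    print("shift@now",f(yw),"shift@target",f(np.radians(yawdeg)),"az",round(-(yawdeg-np.degrees(yw))/10,2))
E
python3 -c "
from h import *
plan(570,190,120,95.5)"
```

```text
now [ 164.  -524.9  213.3] [-180.    -0.    17.4] F [-0.1  0.5 -0.2] gap 94.1 0.0 t 0.3
shift@now [ 15.02 -14.03   2.33] shift@target [16.82 11.82  2.33] az -7.81
```

Call:
jog_arm(
  commands=[
    {"dx": 0.83,"dy": -0.78,"gripper": 0.36},
    {"dx": 0.83,"dy": -0.78,"gripper": 0.36},
    {"dx": 0.83,"dy": -0.78,"gripper": 0.36},
    {"dx": 0.83,"dy": -0.78,"gripper": 0.36},
    {"dx": 0.83,"dy": -0.78,"gripper": 0.36},
    {"dx": 0.83,"dy": -0.78,"gripper": 0.36},
    {"dx": 0.83,"dy": -0.78,"gripper": 0.36},
    {"dx": 0.83,"dy": -0.78,"gripper": 0.36},
    {"dx": 0.83,"dy": -0.78,"gripper": 0.36},
  ],
)

```text
schema error: expected keys dx, dy, dz, ax, ay, az, gripper
```

Call:
jog_arm(
  commands=[
    {"dx": 0.83,"dy": -0.78,"gripper": 0.36},
    {"dx": 0.83,"dy": -0.78,"gripper": 0.36},
    {"dx": 0.83,"dy": -0.78,"gripper": 0.36},
    {"dx": 0.83,"dy": -0.78,"gripper": 0.36},
    {"dx": 0.83,"dy": -0.78,"gripper": 0.36},
    {"dx": 0.83,"dy": -0.78,"gripper": 0.36},
    {"dx": 0.83,"dy": -0.78,"gripper": 0.36},
    {"dx": 0.83,"dy": -0.78,"gripper": 0.36},
    {"dx": 0.83,"dy": -0.78,"gripper": 0.36},
  ],
)

```text
schema error: expected keys dx, dy, dz, ax, ay, az, gripper
```

Call:
jog_arm(
  commands=[
    {"az": -0.98,"dz": 0.29,"gripper": 0.36},
    {"az": -0.98,"dz": 0.29,"gripper": 0.36},
    {"az": -0.98,"dz": 0.29,"gripper": 0.36},
    {"az": -0.98,"dz": 0.29,"gripper": 0.36},
    {"az": -0.98,"dz": 0.29,"gripper": 0.36},
    {"az": -0.98,"dz": 0.29,"gripper": 0.36},
    {"az": -0.98,"dz": 0.29,"gripper": 0.36},
    {"az": -0.95,"dz": 0.29,"gripper": 0.36},
    {"gripper": 0.36},
    {"gripper": 0.36},
  ],
)

```text
schema error: expected keys dx, dy, dz, ax, ay, az, gripper
```

```bash
python3 -c "
from h import *
plan(570,190,24,95.5)"
```

```text
now [ 164.  -524.9  213.3] [-180.    -0.    17.4] F [-0.1  0.5 -0.2] gap 94.1 0.0 t 0.3
shift@now [ 15.02 -14.03   4.73] shift@target [16.82 11.82  4.73] az -7.81
```

Call:
jog_arm(
  commands=[
    {"dx": 0.83,"dy": -0.78,"dz": 0,"ax": 0,"ay": 0,"az": 0,"gripper": 0.36},
    {"dx": 0.83,"dy": -0.78,"dz": 0,"ax": 0,"ay": 0,"az": 0,"gripper": 0.36},
    {"dx": 0.83,"dy": -0.78,"dz": 0,"ax": 0,"ay": 0,"az": 0,"gripper": 0.36},
    {"dx": 0.83,"dy": -0.78,"dz": 0,"ax": 0,"ay": 0,"az": 0,"gripper": 0.36},
    {"dx": 0.83,"dy": -0.78,"dz": 0,"ax": 0,"ay": 0,"az": 0,"gripper": 0.36},
    {"dx": 0.83,"dy": -0.78,"dz": 0,"ax": 0,"ay": 0,"az": 0,"gripper": 0.36},
    {"dx": 0.83,"dy": -0.78,"dz": 0,"ax": 0,"ay": 0,"az": 0,"gripper": 0.36},
    {"dx": 0.83,"dy": -0.78,"dz": 0,"ax": 0,"ay": 0,"az": 0,"gripper": 0.36},
    {"dx": 0.83,"dy": -0.78,"dz": 0,"ax": 0,"ay": 0,"az": 0,"gripper": 0.36},
  ],
)

```text
clock: 1.42
eef_pos: [366.0, -166.5, 213.6]
eef_rot: [3.141, -0.0, 0.303]
wrist_force: [0.7, -0.8, 1.0]
finger_gap: 59.9
finger_force: 0.0
```

Call:
jog_arm(
  commands=[
    {"dx": 0.83,"dy": -0.78,"dz": 0,"ax": 0,"ay": 0,"az": 0,"gripper": 0.36},
    {"dx": 0.83,"dy": -0.78,"dz": 0,"ax": 0,"ay": 0,"az": 0,"gripper": 0.36},
    {"dx": 0.83,"dy": -0.78,"dz": 0,"ax": 0,"ay": 0,"az": 0,"gripper": 0.36},
    {"dx": 0.83,"dy": -0.78,"dz": 0,"ax": 0,"ay": 0,"az": 0,"gripper": 0.36},
    {"dx": 0.83,"dy": -0.78,"dz": 0,"ax": 0,"ay": 0,"az": 0,"gripper": 0.36},
    {"dx": 0.83,"dy": -0.78,"dz": 0,"ax": 0,"ay": 0,"az": 0,"gripper": 0.36},
    {"dx": 0.83,"dy": -0.78,"dz": 0,"ax": 0,"ay": 0,"az": 0,"gripper": 0.36},
    {"dx": 0.83,"dy": -0.78,"dz": 0,"ax": 0,"ay": 0,"az": 0,"gripper": 0.36},
    {"dx": 0.83,"dy": -0.78,"dz": 0,"ax": 0,"ay": 0,"az": 0,"gripper": 0.36},
  ],
)

```text
clock: 2.55
eef_pos: [567.5, 190.7, 213.4]
eef_rot: [3.142, -0.0, 0.303]
wrist_force: [-0.5, -0.9, -0.2]
finger_gap: 60.3
finger_force: 0.0
```

Call:
jog_arm(
  commands=[
    {"dx": 0,"dy": 0,"dz": 0.29,"ax": 0,"ay": 0,"az": -0.98,"gripper": 0.36},
    {"dx": 0,"dy": 0,"dz": 0.29,"ax": 0,"ay": 0,"az": -0.98,"gripper": 0.36},
    {"dx": 0,"dy": 0,"dz": 0.29,"ax": 0,"ay": 0,"az": -0.98,"gripper": 0.36},
    {"dx": 0,"dy": 0,"dz": 0.29,"ax": 0,"ay": 0,"az": -0.98,"gripper": 0.36},
    {"dx": 0,"dy": 0,"dz": 0.29,"ax": 0,"ay": 0,"az": -0.98,"gripper": 0.36},
    {"dx": 0,"dy": 0,"dz": 0.29,"ax": 0,"ay": 0,"az": -0.98,"gripper": 0.36},
    {"dx": 0,"dy": 0,"dz": 0.29,"ax": 0,"ay": 0,"az": -0.98,"gripper": 0.36},
    {"dx": 0,"dy": 0,"dz": 0.29,"ax": 0,"ay": 0,"az": -0.95,"gripper": 0.36},
    {"dx": 0,"dy": 0,"dz": 0,"ax": 0,"ay": 0,"az": 0,"gripper": 0.36},
  ],
)

```text
clock: 3.68
eef_pos: [566.5, 189.2, 119.8]
eef_rot: [-3.14, 0.0, 1.665]
wrist_force: [0.8, -0.2, -0.2]
finger_gap: 60.1
finger_force: 0.0
```

```bash
python3 -c "
from h import *
plan(570,190,24,95.5)"
```

```text
now [566.5 189.2 119.8] [-179.9    0.    95.4] F [ 0.8 -0.2 -0.2] gap 60.1 0.0 t 3.67
shift@now [0.01 0.09 2.4 ] shift@target [0.01 0.09 2.4 ] az -0.01
```

Call:
jog_arm(
  commands=[
    {"dx": 0,"dy": 0.09,"dz": 0.8,"ax": 0,"ay": 0,"az": 0,"gripper": 0.36},
    {"dx": 0,"dy": 0,"dz": 0.8,"ax": 0,"ay": 0,"az": 0,"gripper": 0.36},
    {"dx": 0,"dy": 0,"dz": 0.5,"ax": 0,"ay": 0,"az": 0,"gripper": 0.36},
    {"dx": 0,"dy": 0,"dz": 0.3,"ax": 0,"ay": 0,"az": 0,"gripper": 0.36},
    {"dx": 0,"dy": 0,"dz": 0,"ax": 0,"ay": 0,"az": 0,"gripper": 0.36},
    {"dx": 0,"dy": 0,"dz": 0,"ax": 0,"ay": 0,"az": 0,"gripper": 0.6},
    {"dx": 0,"dy": 0,"dz": 0,"ax": 0,"ay": 0,"az": 0,"gripper": 0.6},
    {"dx": 0,"dy": 0,"dz": 0,"ax": 0,"ay": 0,"az": 0,"gripper": 0.6},
    {"dx": 0,"dy": 0,"dz": 0,"ax": 0,"ay": 0,"az": 0,"gripper": 0.6},
  ],
  squeeze=15,
)

```text
clock: 4.8
eef_pos: [570.9, 189.7, 25.5]
eef_rot: [3.14, -0.0, 1.666]
wrist_force: [-1.7, -0.6, 4.8]
finger_gap: 43.5
finger_force: 15.0
```

Call:
jog_arm(
  commands=[
    {"dx": 0,"dy": 0,"dz": -0.3,"ax": 0,"ay": 0,"az": 0,"gripper": 0.6},
    {"dx": 0,"dy": 0,"dz": -0.7,"ax": 0,"ay": 0,"az": 0,"gripper": 0.6},
    {"dx": 0,"dy": 0,"dz": -1,"ax": 0,"ay": 0,"az": 0.55,"gripper": 0.6},
    {"dx": 0,"dy": 0,"dz": -1,"ax": 0,"ay": 0,"az": 0.56,"gripper": 0.6},
  ],
)

```text
clock: 5.3
eef_pos: [570.2, 189.5, 146.2]
eef_rot: [-3.141, 0.0, 1.469]
wrist_force: [0.5, 0.8, -2.0]
finger_gap: 43.7
finger_force: 15.0
```

```bash
python3 -c "
from h import *
plan(607,-203.5,144,84.4)"
```

```text
now [570.2 189.5 146.2] [-180.     0.    84.2] F [ 0.5  0.8 -2. ] gap 43.7 14.995780438184738 t 5.3
shift@now [-9.68  1.91  0.06] shift@target [-9.69  1.87  0.06] az -0.02
```

Call:
jog_arm(
  commands=[
    {"dx": -0.97,"dy": 0.19,"dz": 0,"ax": 0,"ay": 0,"az": 0,"gripper": 0.6},
    {"dx": -0.97,"dy": 0.19,"dz": 0,"ax": 0,"ay": 0,"az": 0,"gripper": 0.6},
    {"dx": -0.97,"dy": 0.19,"dz": 0,"ax": 0,"ay": 0,"az": 0,"gripper": 0.6},
    {"dx": -0.97,"dy": 0.19,"dz": 0,"ax": 0,"ay": 0,"az": 0,"gripper": 0.6},
    {"dx": -0.97,"dy": 0.19,"dz": 0,"ax": 0,"ay": 0,"az": 0,"gripper": 0.6},
    {"dx": -0.97,"dy": 0.19,"dz": 0,"ax": 0,"ay": 0,"az": 0,"gripper": 0.6},
    {"dx": -0.97,"dy": 0.19,"dz": 0,"ax": 0,"ay": 0,"az": 0,"gripper": 0.6},
    {"dx": -0.97,"dy": 0.19,"dz": 0,"ax": 0,"ay": 0,"az": 0,"gripper": 0.6},
    {"dx": -0.97,"dy": 0.19,"dz": 0,"ax": 0,"ay": 0,"az": 0,"gripper": 0.6},
    {"dx": -0.97,"dy": 0.17,"dz": 0,"ax": 0,"ay": 0,"az": 0,"gripper": 0.6},
  ],
)

```text
clock: 6.55
eef_pos: [607.0, -205.1, 145.1]
eef_rot: [-3.142, -0.0, 1.472]
wrist_force: [0.6, 0.3, -2.2]
finger_gap: 43.5
finger_force: 15.0
```

Call:
jog_arm(
  commands=[
    {"dx": 0,"dy": 0,"dz": 0.8,"ax": 0,"ay": 0,"az": 0,"gripper": 0.6},
    {"dx": 0,"dy": 0,"dz": 0.8,"ax": 0,"ay": 0,"az": 0,"gripper": 0.6},
    {"dx": 0,"dy": 0,"dz": 0,"ax": 0,"ay": 0,"az": 0,"gripper": 0.6},
    {"dx": 0,"dy": 0,"dz": 0,"ax": 0,"ay": 0,"az": 0,"gripper": 0.6},
  ],
)

```text
clock: 7.05
eef_pos: [607.8, -204.0, 82.4]
eef_rot: [3.14, 0.0, 1.472]
wrist_force: [0.7, -0.3, -2.3]
finger_gap: 43.6
finger_force: 15.0
```

```bash
python3 -c "
from h import *
plan(607,-203.5,28.5,84.4)"
```

```text
now [ 607.8 -204.    82.4] [179.9   0.   84.4] F [ 0.7 -0.3 -2.3] gap 43.6 14.997230619192123 t 7.05
shift@now [ 0.01 -0.02  1.35] shift@target [ 0.01 -0.02  1.35] az -0.0
```

Call:
jog_arm(
  commands=[
    {"dx": 0,"dy": -0.02,"dz": 0.6,"ax": 0,"ay": 0,"az": 0,"gripper": 0.6},
    {"dx": 0,"dy": 0,"dz": 0.4,"ax": 0,"ay": 0,"az": 0,"gripper": 0.6},
    {"dx": 0,"dy": 0,"dz": 0.2,"ax": 0,"ay": 0,"az": 0,"gripper": 0.6},
    {"dx": 0,"dy": 0,"dz": 0.05,"ax": 0,"ay": 0,"az": 0,"gripper": 0.6},
    {"dx": 0,"dy": 0,"dz": 0.05,"ax": 0,"ay": 0,"az": 0,"gripper": 0.6},
    {"dx": 0,"dy": 0,"dz": 0,"ax": 0,"ay": 0,"az": 0,"gripper": 0.6},
  ],
)

```text
clock: 7.8
eef_pos: [606.6, -203.9, 29.1]
eef_rot: [3.141, 0.0, 1.472]
wrist_force: [0.3, -0.5, -2.7]
finger_gap: 43.4
finger_force: 15.0
```

Call:
jog_arm(
  commands=[
    {"dx": 0,"dy": 0,"dz": 0.03,"ax": 0,"ay": 0,"az": 0,"gripper": 0.6},
    {"dx": 0,"dy": 0,"dz": 0,"ax": 0,"ay": 0,"az": 0,"gripper": 0.6},
    {"dx": 0,"dy": 0,"dz": 0,"ax": 0,"ay": 0,"az": 0,"gripper": 0.36},
    {"dx": 0,"dy": 0,"dz": 0,"ax": 0,"ay": 0,"az": 0,"gripper": 0.36},
    {"dx": 0,"dy": 0,"dz": 0,"ax": 0,"ay": 0,"az": 0,"gripper": 0.36},
    {"dx": 0,"dy": 0,"dz": -0.7,"ax": 0,"ay": 0,"az": 0,"gripper": 0.36},
    {"dx": 0,"dy": 0,"dz": -1,"ax": 0,"ay": 0,"az": 0,"gripper": 0.36},
    {"dx": 0,"dy": 0,"dz": -1,"ax": 0,"ay": 0,"az": 0,"gripper": 0.36},
    {"dx": 0,"dy": 1,"dz": 0,"ax": 0,"ay": 0,"az": 0,"gripper": 0.2},
    {"dx": 0,"dy": 0,"dz": 0,"ax": 0,"ay": 0,"az": 0,"gripper": 0.2},
  ],
)

```text
clock: 9.05
eef_pos: [647.3, -207.7, 135.1]
eef_rot: [3.141, 0.0, 1.473]
wrist_force: [0.3, 0.2, 0.0]
finger_gap: 73.9
finger_force: 0.0
```

```bash
python3 - <<'E'
from h import *
plan(446.7,-110,130,79.3)
c=snap("scene");cv2.imwrite("pics/s1.png",cv2.resize(c["image"][160:320,160:400],(720,480))[:,:,::-1])
E
```

```text
now [ 647.3 -207.7  135.1] [180.    0.   84.4] F [0.3 0.2 0. ] gap 73.9 0.0 t 9.05
shift@now [ 1.94 -5.23  0.13] shift@target [ 1.47 -5.38  0.13] az 0.51
```

View pics/s1.png

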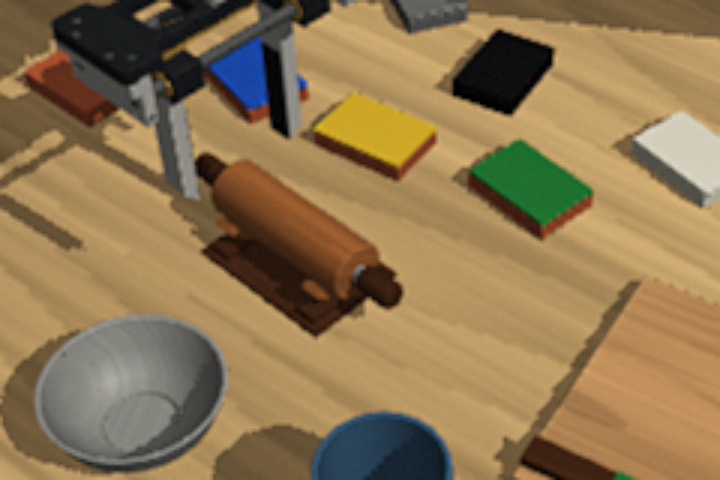

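The roller is lying in the cradle, released, with its barrel on both saddles near crop (290,225). Green tile next.

Call:
jog_arm(
  commands=[
    {"dx": 0,"dy": 0,"dz": 0,"ax": 0,"ay": 0,"az": 0.51,"gripper": 0.2},
    {"dx": 0.25,"dy": -0.9,"dz": 0,"ax": 0,"ay": 0,"az": 0,"gripper": 0.2},
    {"dx": 0.25,"dy": -0.9,"dz": 0,"ax": 0,"ay": 0,"az": 0,"gripper": 0.2},
    {"dx": 0.25,"dy": -0.9,"dz": 0,"ax": 0,"ay": 0,"az": 0,"gripper": 0.2},
    {"dx": 0.25,"dy": -0.9,"dz": 0,"ax": 0,"ay": 0,"az": 0,"gripper": 0.2},
    {"dx": 0.25,"dy": -0.9,"dz": 0.6,"ax": 0,"ay": 0,"az": 0,"gripper": 0.2},
    {"dx": 0.22,"dy": -0.88,"dz": 0.6,"ax": 0,"ay": 0,"az": 0,"gripper": 0.2},
    {"dx": 0,"dy": 0,"dz": 0.6,"ax": 0,"ay": 0,"az": 0,"gripper": 0.2},
    {"dx": 0,"dy": 0,"dz": 0,"ax": 0,"ay": 0,"az": 0,"gripper": 0.2},
  ],
)

```text
clock: 10.22
eef_pos: [444.3, -109.5, 62.5]
eef_rot: [-3.139, -0.0, 1.383]
wrist_force: [-0.0, 0.2, 0.8]
finger_gap: 75.3
finger_force: 0.0
```

```bash
python3 -c "
from h import *
plan(446.7,-110,19,79.3)"
```

```text
now [ 444.3 -109.5   62.5] [-179.8   -0.    79.2] F [-0.   0.2  0.8] gap 75.3 0.0 t 10.22
shift@now [-0.    0.06  1.09] shift@target [-0.    0.06  1.09] az -0.01
```

Call:
jog_arm(
  commands=[
    {"dx": 0,"dy": 0.06,"dz": 0.7,"ax": 0,"ay": 0,"az": 0,"gripper": 0.2},
    {"dx": 0,"dy": 0,"dz": 0.39,"ax": 0,"ay": 0,"az": 0,"gripper": 0.2},
    {"dx": 0,"dy": 0,"dz": 0,"ax": 0,"ay": 0,"az": 0,"gripper": 0.2},
    {"dx": 0,"dy": 0,"dz": 0,"ax": 0,"ay": 0,"az": 0,"gripper": 0.5},
    {"dx": 0,"dy": 0,"dz": 0,"ax": 0,"ay": 0,"az": 0,"gripper": 0.5},
    {"dx": 0,"dy": 0,"dz": 0,"ax": 0,"ay": 0,"az": 0,"gripper": 0.5},
    {"dx": 0,"dy": 0,"dz": 0,"ax": 0,"ay": 0,"az": 0,"gripper": 0.5},
  ],
  squeeze=20,
)

```text
clock: 11.1
eef_pos: [448.3, -110.4, 20.4]
eef_rot: [3.141, 0.0, 1.383]
wrist_force: [-2.1, 0.8, 6.6]
finger_gap: 54.6
finger_force: 20.0
```

Call:
jog_arm(
  commands=[
    {"dx": 0,"dy": 0,"dz": -0.2,"ax": 0,"ay": 0,"az": 0,"gripper": 0.5},
    {"dx": 0,"dy": 0,"dz": -0.5,"ax": 0,"ay": 0,"az": 0,"gripper": 0.5},
    {"dx": 0,"dy": 0,"dz": -0.6,"ax": 0,"ay": 0,"az": -0.85,"gripper": 0.5},
    {"dx": 0,"dy": 0,"dz": 0,"ax": 0,"ay": 0,"az": -0.88,"gripper": 0.5},
    {"dx": 0,"dy": 0,"dz": 0,"ax": 0,"ay": 0,"az": 0,"gripper": 0.5},
  ],
)

```text
clock: 11.72
eef_pos: [448.1, -110.3, 72.3]
eef_rot: [3.141, 0.0, 1.684]
wrist_force: [0.2, 0.3, -1.8]
finger_gap: 54.5
finger_force: 20.0
```

```bash
python3 - <<'E'
from h import *
a=np.radians(96.6);ux=np.array([np.sin(a),-np.cos(a)]);uy=np.array([np.cos(a),np.sin(a)])
b=np.array([633.,198.5])-10*ux-29.5*ux
for k,s in(("green",-1),("blue",0),("yellow",1)):print(k,b+95*s*uy)
g=b-95*uy
plan(*g,75,96.6)
c=snap("scene","pics/s2.png")
E
```

```text
green [604.68080506  99.58956982]
blue [593.76177576 193.95998256]
yellow [582.84274646 288.33039529]
now [ 448.1 -110.3   72.3] [180.    0.   96.5] F [ 0.2  0.3 -1.8] gap 54.5 19.99914027750492 t 11.72
shift@now [ 4.77  4.48 -0.07] shift@target [ 4.76  4.49 -0.07] az -0.01
```

View pics/s2.png

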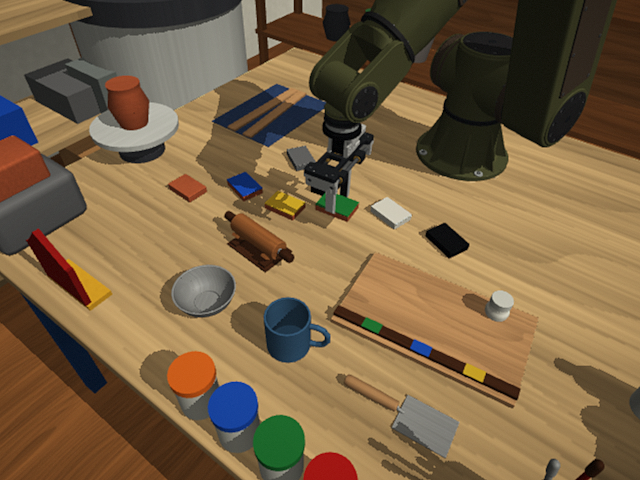

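The green tile is held level at (337,205), and the roller is in the cradle. I'll carry it to 3.5 mm short of the batten, lower it, then push it home.

Call:
jog_arm(
  commands=[
    {"dx": 0.68,"dy": 0.63,"dz": 0,"ax": 0,"ay": 0,"az": 0,"gripper": 0.5},
    {"dx": 0.68,"dy": 0.63,"dz": 0,"ax": 0,"ay": 0,"az": 0,"gripper": 0.5},
    {"dx": 0.68,"dy": 0.63,"dz": 0,"ax": 0,"ay": 0,"az": 0,"gripper": 0.5},
    {"dx": 0.68,"dy": 0.63,"dz": 0,"ax": 0,"ay": 0,"az": 0,"gripper": 0.5},
    {"dx": 0.68,"dy": 0.63,"dz": 0,"ax": 0,"ay": 0,"az": 0,"gripper": 0.5},
    {"dx": 0.68,"dy": 0.63,"dz": 0,"ax": 0,"ay": 0,"az": 0,"gripper": 0.5},
    {"dx": 0.68,"dy": 0.63,"dz": 0,"ax": 0,"ay": 0,"az": 0,"gripper": 0.5},
    {"dx": 0,"dy": 0,"dz": 0,"ax": 0,"ay": 0,"az": 0,"gripper": 0.5},
    {"dx": 0,"dy": 0,"dz": 0.6,"ax": 0,"ay": 0,"az": 0,"gripper": 0.5},
    {"dx": 0,"dy": 0,"dz": 0,"ax": 0,"ay": 0,"az": 0,"gripper": 0.5},
  ],
)

```text
clock: 13.02
eef_pos: [600.2, 98.3, 46.2]
eef_rot: [-3.138, 0.0, 1.683]
wrist_force: [-0.3, -0.6, -1.8]
finger_gap: 54.6
finger_force: 20.0
```

```bash
python3 -c "
from h import *
plan(604.7,99.6,32.5,96.6)"
```

```text
now [600.2  98.3  46.2] [-179.8    0.    96.4] F [-0.3 -0.6 -1.8] gap 54.6 19.999981373548508 t 13.03
shift@now [0.02 0.12 0.34] shift@target [0.02 0.12 0.34] az -0.02
```

Call:
jog_arm(
  commands=[
    {"dx": 0.02,"dy": 0,"dz": 0.25,"ax": 0,"ay": 0,"az": -0.02,"gripper": 0.5},
    {"dx": 0,"dy": 0,"dz": 0.06,"ax": 0,"ay": 0,"az": 0,"gripper": 0.5},
    {"dx": 0,"dy": 0,"dz": 0.03,"ax": 0,"ay": 0,"az": 0,"gripper": 0.5},
    {"dx": 0,"dy": 0,"dz": 0,"ax": 0,"ay": 0,"az": 0,"gripper": 0.5},
  ],
)

```text
clock: 13.52
eef_pos: [601.6, 99.8, 34.5]
eef_rot: [3.141, -0.0, 1.688]
wrist_force: [-0.0, -0.5, -1.0]
finger_gap: 54.7
finger_force: 20.0
```

Call:
jog_arm(
  commands=[
    {"dx": 0,"dy": 0,"dz": 0.04,"ax": 0,"ay": 0,"az": 0,"gripper": 0.5},
    {"dx": 0,"dy": 0,"dz": 0,"ax": 0,"ay": 0,"az": 0,"gripper": 0.5},
  ],
)

```text
clock: 13.78
eef_pos: [601.5, 99.8, 32.6]
eef_rot: [-3.142, -0.0, 1.689]
wrist_force: [0.0, 0.3, -1.4]
finger_gap: 54.5
finger_force: 20.0
```

Call:
jog_arm(
  commands=[
    {"dx": 0,"dy": 0.05,"dz": 0,"ax": 0,"ay": 0,"az": 0,"gripper": 0.5},
    {"dx": 0,"dy": 0.02,"dz": 0,"ax": 0,"ay": 0,"az": 0,"gripper": 0.5},
    {"dx": 0,"dy": 0,"dz": 0,"ax": 0,"ay": 0,"az": 0,"gripper": 0.5},
  ],
)

```text
clock: 14.15
eef_pos: [604.4, 100.1, 32.7]
eef_rot: [3.142, -0.0, 1.689]
wrist_force: [-0.1, 0.3, -0.5]
finger_gap: 54.8
finger_force: 20.0
```

Call:
jog_arm(
  commands=[
    {"dx": 0,"dy": 0,"dz": 0.02,"ax": 0,"ay": 0,"az": 0,"gripper": 0.5},
    {"dx": 0,"dy": 0.03,"dz": 0,"ax": 0,"ay": 0,"az": 0,"gripper": 0.5},
    {"dx": 0,"dy": 0,"dz": 0,"ax": 0,"ay": 0,"az": 0,"gripper": 0.5},
  ],
)

```text
clock: 14.52
eef_pos: [605.7, 100.3, 32.5]
eef_rot: [3.141, 0.0, 1.689]
wrist_force: [-1.2, -0.1, 6.0]
finger_gap: 54.6
finger_force: 20.0
```

Call:
jog_arm(
  commands=[
    {"dx": 0,"dy": 0.02,"dz": 0,"ax": 0,"ay": 0,"az": 0,"gripper": 0.5},
    {"dx": 0,"dy": 0,"dz": 0,"ax": 0,"ay": 0,"az": 0,"gripper": 0.5},
  ],
)

```text
clock: 14.78
eef_pos: [606.4, 100.4, 32.5]
eef_rot: [3.141, 0.0, 1.689]
wrist_force: [-3.3, -1.1, 5.1]
finger_gap: 54.8
finger_force: 20.0
```

Call:
jog_arm(
  commands=[
    {"dx": 0,"dy": 0.02,"dz": 0,"ax": 0,"ay": 0,"az": 0,"gripper": 0.5},
    {"dx": 0,"dy": 0,"dz": 0,"ax": 0,"ay": 0,"az": 0,"gripper": 0.5},
  ],
)

```text
clock: 15.02
eef_pos: [606.6, 100.4, 32.5]
eef_rot: [-3.14, -0.0, 1.689]
wrist_force: [-8.4, -1.5, 9.3]
finger_gap: 54.4
finger_force: 20.0
```

Call:
jog_arm(
  commands=[
    {"dx": 0,"dy": 0.02,"dz": 0,"ax": 0,"ay": 0,"az": 0,"gripper": 0.5},
    {"dx": 0,"dy": 0,"dz": 0,"ax": 0,"ay": 0,"az": 0,"gripper": 0.5},
  ],
)

```text
clock: 15.28
eef_pos: [606.6, 100.5, 32.3]
eef_rot: [-3.138, -0.0, 1.689]
wrist_force: [-14.2, -1.0, 13.0]
finger_gap: 54.9
finger_force: 20.0
```

Flush: the force rises with no further motion at x≈606.5, where it should be. Releasing.

Call:
jog_arm(
  commands=[
    {"dx": 0,"dy": -0.04,"dz": -0.02,"ax": 0,"ay": 0,"az": 0,"gripper": 0.5},
    {"dx": 0,"dy": 0,"dz": 0,"ax": 0,"ay": 0,"az": 0,"gripper": 0.2},
    {"dx": 0,"dy": 0,"dz": 0,"ax": 0,"ay": 0,"az": 0,"gripper": 0.2},
    {"dx": 0,"dy": 0,"dz": 0,"ax": 0,"ay": 0,"az": 0,"gripper": 0.2},
    {"dx": 0,"dy": 0,"dz": -0.5,"ax": 0,"ay": 0,"az": 0,"gripper": 0.2},
    {"dx": 0,"dy": 0,"dz": -1,"ax": 0,"ay": 0,"az": 0,"gripper": 0.2},
    {"dx": 0,"dy": 0,"dz": -0.5,"ax": 0,"ay": 0,"az": 0.2,"gripper": 0.2},
    {"dx": 0,"dy": 0,"dz": 0,"ax": 0,"ay": 0,"az": 0,"gripper": 0.2},
  ],
)

```text
clock: 16.27
eef_pos: [607.2, 100.5, 115.3]
eef_rot: [3.137, -0.0, 1.654]
wrist_force: [-0.5, 0.4, -0.3]
finger_gap: 75.3
finger_force: 0.0
```

```bash
python3 - <<'E'
from h import *
plan(470.2,-241.1,75,94.5)
c=snap("scene");print(find(c,"green",(335,250,420,322),30))
c=snap("top");print(find(c,"green",(225,200,300,260),30))
E
```

```text
now [607.2 100.5 115.3] [179.8  -0.   94.8] F [-0.5  0.4 -0.3] gap 75.3 0.0 t 16.27
shift@now [-8.23 -4.12  1.01] shift@target [-8.24 -4.08  1.01] az 0.03
[606.1 100.5 -83.3  80.1  55.9]
[618.3  74.5   2.8  73.9  31.4]
```

Call:
jog_arm(
  commands=[
    {"dx": -0.915,"dy": -0.455,"dz": 0,"ax": 0,"ay": 0,"az": 0,"gripper": 0.2},
    {"dx": -0.915,"dy": -0.455,"dz": 0,"ax": 0,"ay": 0,"az": 0,"gripper": 0.2},
    {"dx": -0.915,"dy": -0.455,"dz": 0,"ax": 0,"ay": 0,"az": 0,"gripper": 0.2},
    {"dx": -0.915,"dy": -0.455,"dz": 0,"ax": 0,"ay": 0,"az": 0,"gripper": 0.2},
    {"dx": -0.915,"dy": -0.455,"dz": 0,"ax": 0,"ay": 0,"az": 0,"gripper": 0.2},
    {"dx": -0.915,"dy": -0.455,"dz": 0,"ax": 0,"ay": 0,"az": 0,"gripper": 0.2},
    {"dx": -0.915,"dy": -0.455,"dz": 0,"ax": 0,"ay": 0,"az": 0,"gripper": 0.2},
    {"dx": -0.915,"dy": -0.455,"dz": 0.4,"ax": 0,"ay": 0,"az": 0,"gripper": 0.2},
    {"dx": -0.915,"dy": -0.455,"dz": 0.8,"ax": 0,"ay": 0,"az": 0,"gripper": 0.2},
    {"dx": 0,"dy": 0,"dz": 0,"ax": 0,"ay": 0,"az": 0,"gripper": 0.2},
  ],
)

```text
clock: 17.62
eef_pos: [468.0, -242.5, 61.7]
eef_rot: [-3.137, -0.003, 1.651]
wrist_force: [0.3, 0.8, -0.3]
finger_gap: 75.1
finger_force: 0.0
```

```bash
python3 -c "
from h import *
plan(470.2,-241.1,19,94.5)"
```

```text
now [ 468.  -242.5   61.7] [-179.7   -0.2   94.6] F [ 0.3  0.8 -0.3] gap 75.1 0.0 t 17.62
shift@now [0.03 0.06 1.07] shift@target [0.03 0.06 1.07] az 0.01
```

Call:
jog_arm(
  commands=[
    {"dx": 0.03,"dy": 0.05,"dz": 0.7,"ax": 0,"ay": 0,"az": 0,"gripper": 0.2},
    {"dx": 0,"dy": 0,"dz": 0.36,"ax": 0,"ay": 0,"az": 0,"gripper": 0.2},
    {"dx": 0,"dy": 0,"dz": 0,"ax": 0,"ay": 0,"az": 0,"gripper": 0.2},
    {"dx": 0,"dy": 0,"dz": 0,"ax": 0,"ay": 0,"az": 0,"gripper": 0.5},
    {"dx": 0,"dy": 0,"dz": 0,"ax": 0,"ay": 0,"az": 0,"gripper": 0.5},
    {"dx": 0,"dy": 0,"dz": 0,"ax": 0,"ay": 0,"az": 0,"gripper": 0.5},
    {"dx": 0,"dy": 0,"dz": 0,"ax": 0,"ay": 0,"az": 0,"gripper": 0.5},
  ],
  squeeze=20,
)

```text
clock: 18.5
eef_pos: [472.5, -240.3, 22.9]
eef_rot: [3.141, 0.001, 1.654]
wrist_force: [-1.4, 2.2, 6.4]
finger_gap: 54.1
finger_force: 20.0
```

Call:
jog_arm(
  commands=[
    {"dx": 0,"dy": 0,"dz": -0.2,"ax": 0,"ay": 0,"az": 0,"gripper": 0.5},
    {"dx": 0,"dy": 0,"dz": -0.5,"ax": 0,"ay": 0,"az": 0,"gripper": 0.5},
    {"dx": 0,"dy": 0,"dz": -0.65,"ax": 0,"ay": 0,"az": -0.21,"gripper": 0.5},
    {"dx": 0,"dy": 0,"dz": 0,"ax": 0,"ay": 0,"az": 0,"gripper": 0.5},
  ],
)

```text
clock: 19.0
eef_pos: [473.0, -240.6, 77.9]
eef_rot: [3.139, 0.002, 1.69]
wrist_force: [0.8, 0.5, -1.9]
finger_gap: 54.6
finger_force: 20.0
```

```bash
python3 - <<'E'
from h import *
# seat line from green's contact at (606.5,100.4); 5 mm short of the batten
a=np.radians(96.7);ux=np.array([np.sin(a),-np.cos(a)]);uy=np.array([np.cos(a),np.sin(a)])
g=np.array([606.5,99.9]);Y=g+190*uy-5*ux;B=g+95*uy-5*ux;print("Y",Y,"B",B)
plan(*Y,75,96.7)
E
```

```text
Y [579.3667067  288.01906973] B [590.45042673 193.66785802]
now [ 473.  -240.6   77.9] [1.799e+02 1.000e-01 9.680e+01] F [ 0.8  0.5 -1.9] gap 54.6 19.999205768108368 t 19.0
shift@now [12.8   4.21  0.07] shift@target [12.81  4.18  0.07] az 0.01
```

Call:
jog_arm(
  commands=[
    {"dx": 0.915,"dy": 0,"dz": 0,"ax": 0,"ay": 0,"az": 0,"gripper": 0.5},
    {"dx": 0.915,"dy": 0,"dz": 0,"ax": 0,"ay": 0,"az": 0,"gripper": 0.5},
    {"dx": 0.915,"dy": 0,"dz": 0,"ax": 0,"ay": 0,"az": 0,"gripper": 0.5},
    {"dx": 0.915,"dy": 0,"dz": 0,"ax": 0,"ay": 0,"az": 0,"gripper": 0.5},
    {"dx": 0.915,"dy": 0,"dz": 0,"ax": 0,"ay": 0,"az": 0,"gripper": 0.5},
    {"dx": 0.915,"dy": 0.84,"dz": 0,"ax": 0,"ay": 0,"az": 0,"gripper": 0.5},
    {"dx": 0.915,"dy": 0.84,"dz": 0,"ax": 0,"ay": 0,"az": 0,"gripper": 0.5},
    {"dx": 0.915,"dy": 0.84,"dz": 0,"ax": 0,"ay": 0,"az": 0,"gripper": 0.5},
    {"dx": 0.915,"dy": 0.84,"dz": 0,"ax": 0,"ay": 0,"az": 0,"gripper": 0.5},
  ],
)

```text
clock: 20.12
eef_pos: [566.7, 104.4, 75.0]
eef_rot: [-3.14, 0.0, 1.689]
wrist_force: [0.8, -1.0, -0.8]
finger_gap: 54.4
finger_force: 20.0
```

Call:
jog_arm(
  commands=[
    {"dx": 0.915,"dy": 0.82,"dz": 0,"ax": 0,"ay": 0,"az": 0,"gripper": 0.5},
    {"dx": 0.915,"dy": 0,"dz": 0,"ax": 0,"ay": 0,"az": 0,"gripper": 0.5},
    {"dx": 0.915,"dy": 0,"dz": 0,"ax": 0,"ay": 0,"az": 0,"gripper": 0.5},
    {"dx": 0.915,"dy": 0,"dz": 0,"ax": 0,"ay": 0,"az": 0,"gripper": 0.5},
    {"dx": 0.915,"dy": 0,"dz": 0,"ax": 0,"ay": 0,"az": 0,"gripper": 0.5},
    {"dx": 0,"dy": 0,"dz": 0.6,"ax": 0,"ay": 0,"az": 0,"gripper": 0.5},
    {"dx": 0,"dy": 0,"dz": 0,"ax": 0,"ay": 0,"az": 0,"gripper": 0.5},
  ],
)

```text
clock: 21.0
eef_pos: [575.6, 288.2, 49.3]
eef_rot: [-3.137, 0.001, 1.69]
wrist_force: [0.5, -1.1, -0.4]
finger_gap: 54.7
finger_force: 20.0
```

```bash
python3 -c "
from h import *
plan(579.4,288,35,96.7)"
```

```text
now [575.6 288.2  49.3] [-1.797e+02  1.000e-01  9.680e+01] F [ 0.5 -1.1 -0.4] gap 54.7 19.999345242977142 t 21.0
shift@now [-0.02  0.09  0.36] shift@target [-0.02  0.09  0.36] az 0.01
```

Call:
jog_arm(
  commands=[
    {"dx": -0.02,"dy": 0.07,"dz": 0.25,"ax": 0,"ay": 0,"az": 0,"gripper": 0.5},
    {"dx": 0,"dy": 0,"dz": 0.08,"ax": 0,"ay": 0,"az": 0,"gripper": 0.5},
    {"dx": 0,"dy": 0,"dz": 0,"ax": 0,"ay": 0,"az": 0,"gripper": 0.5},
    {"dx": 0,"dy": 0,"dz": 0,"ax": 0,"ay": 0,"az": 0,"gripper": 0.5},
  ],
)

```text
clock: 21.5
eef_pos: [580.2, 288.0, 39.4]
eef_rot: [3.141, -0.0, 1.69]
wrist_force: [0.4, -0.4, -0.7]
finger_gap: 54.3
finger_force: 20.0
```

Call:
jog_arm(
  commands=[
    {"dx": 0,"dy": 0,"dz": 0.03,"ax": 0,"ay": 0,"az": 0,"gripper": 0.5},
    {"dx": 0,"dy": 0,"dz": 0,"ax": 0,"ay": 0,"az": 0,"gripper": 0.5},
  ],
)

```text
clock: 21.75
eef_pos: [580.0, 288.1, 37.9]
eef_rot: [3.142, -0.0, 1.69]
wrist_force: [-0.9, 0.9, -1.3]
finger_gap: 54.5
finger_force: 20.0
```

Call:
jog_arm(
  commands=[
    {"dx": 0,"dy": 0,"dz": 0.05,"ax": 0,"ay": 0,"az": 0,"gripper": 0.5},
    {"dx": 0,"dy": 0,"dz": 0.03,"ax": 0,"ay": 0,"az": 0,"gripper": 0.5},
    {"dx": 0,"dy": 0,"dz": 0,"ax": 0,"ay": 0,"az": 0,"gripper": 0.5},
  ],
)

```text
clock: 22.12
eef_pos: [580.0, 288.1, 35.0]
eef_rot: [3.142, -0.0, 1.69]
wrist_force: [-1.7, -1.1, 4.0]
finger_gap: 54.6
finger_force: 20.0
```

Call:
jog_arm(
  commands=[
    {"dx": 0,"dy": 0,"dz": 0.03,"ax": 0,"ay": 0,"az": 0,"gripper": 0.5},
    {"dx": 0,"dy": 0,"dz": 0,"ax": 0,"ay": 0,"az": 0,"gripper": 0.5},
  ],
)

```text
clock: 22.38
eef_pos: [580.1, 288.2, 34.9]
eef_rot: [3.141, -0.0, 1.69]
wrist_force: [-7.8, -3.7, 14.0]
finger_gap: 54.6
finger_force: 20.0
```

Call:
jog_arm(
  commands=[
    {"dx": 0,"dy": 0.05,"dz": -0.03,"ax": 0,"ay": 0,"az": 0,"gripper": 0.5},
    {"dx": 0,"dy": 0.04,"dz": 0,"ax": 0,"ay": 0,"az": 0,"gripper": 0.5},
    {"dx": 0,"dy": 0,"dz": 0,"ax": 0,"ay": 0,"az": 0,"gripper": 0.5},
  ],
)

```text
clock: 22.75
eef_pos: [583.8, 288.7, 34.9]
eef_rot: [3.141, -0.0, 1.69]
wrist_force: [-1.9, -0.0, 4.6]
finger_gap: 54.4
finger_force: 20.0
```

Call:
jog_arm(
  commands=[
    {"dx": 0,"dy": 0.03,"dz": 0,"ax": 0,"ay": 0,"az": 0,"gripper": 0.5},
    {"dx": 0,"dy": 0,"dz": 0,"ax": 0,"ay": 0,"az": 0,"gripper": 0.5},
  ],
)

```text
clock: 23.0
eef_pos: [584.6, 288.8, 34.9]
eef_rot: [-3.141, -0.0, 1.69]
wrist_force: [-5.0, -0.7, 7.4]
finger_gap: 54.5
finger_force: 20.0
```

Call:
jog_arm(
  commands=[
    {"dx": 0,"dy": 0.02,"dz": 0,"ax": 0,"ay": 0,"az": 0,"gripper": 0.5},
    {"dx": 0,"dy": 0,"dz": 0,"ax": 0,"ay": 0,"az": 0,"gripper": 0.5},
  ],
)

```text
clock: 23.25
eef_pos: [584.7, 288.8, 34.9]
eef_rot: [-3.139, 0.0, 1.69]
wrist_force: [-11.1, -2.0, 11.3]
finger_gap: 54.4
finger_force: 20.0
```

Flush at x≈584.7, against 584.3 predicted. Release, then blue.

Call:
jog_arm(
  commands=[
    {"dx": 0,"dy": -0.04,"dz": -0.02,"ax": 0,"ay": 0,"az": 0,"gripper": 0.5},
    {"dx": 0,"dy": 0,"dz": 0,"ax": 0,"ay": 0,"az": 0,"gripper": 0.2},
    {"dx": 0,"dy": 0,"dz": 0,"ax": 0,"ay": 0,"az": 0,"gripper": 0.2},
    {"dx": 0,"dy": 0,"dz": 0,"ax": 0,"ay": 0,"az": 0,"gripper": 0.2},
    {"dx": 0,"dy": 0,"dz": -0.5,"ax": 0,"ay": 0,"az": 0,"gripper": 0.2},
    {"dx": 0,"dy": 0,"dz": -1,"ax": 0,"ay": 0,"az": 0,"gripper": 0.2},
    {"dx": 0,"dy": 0,"dz": -0.5,"ax": 0,"ay": 0,"az": 0.8,"gripper": 0.2},
    {"dx": 0,"dy": 0,"dz": 0,"ax": 0,"ay": 0,"az": 0.8,"gripper": 0.2},
    {"dx": 0,"dy": 0,"dz": 0,"ax": 0,"ay": 0,"az": 0.78,"gripper": 0.2},
    {"dx": 0,"dy": 0,"dz": 0,"ax": 0,"ay": 0,"az": 0,"gripper": 0.2},
  ],
)

```text
clock: 24.5
eef_pos: [584.2, 288.7, 116.9]
eef_rot: [3.14, -0.001, 1.276]
wrist_force: [-0.1, 0.2, -0.6]
finger_gap: 75.6
finger_force: 0.0
```

```bash
python3 - <<'E'
from h import *
plan(475.2,-365,75,73)
c=snap("scene");print(find(c,"green",(335,250,420,322),30),find(c,"yellow",(440,310,505,365),30),find(c,"blue",(224,170,266,200),18))
c=snap("top");print(find(c,"green",(232,212,300,260),30),find(c,"yellow",(160,222,230,262),30),find(c,"blue",(428,248,478,286),18))
E
```

```text
now [584.2 288.7 116.9] [ 1.799e+02 -1.000e-01  7.310e+01] F [-0.1  0.2 -0.6] gap 75.6 0.0 t 24.5
shift@now [-16.43   2.14   1.05] shift@target [-16.42   2.17   1.05] az 0.01
[605.7 100.6 -83.3  79.8  56.6] [583.1 287.8 -83.3  80.7  57.1] [ 475.2 -364.6   73.1   82.3   56. ]
[606.1 100.5 -83.6  79.8  53.8] [584.8 287.2 -83.5  81.9  56.1] [ 475.  -365.4   72.8   79.5   54.6]
```

Call:
jog_arm(
  commands=[
    {"dx": -0.966,"dy": 0.126,"dz": 0,"ax": 0,"ay": 0,"az": 0,"gripper": 0.2},
    {"dx": -0.966,"dy": 0.126,"dz": 0,"ax": 0,"ay": 0,"az": 0,"gripper": 0.2},
    {"dx": -0.966,"dy": 0.126,"dz": 0,"ax": 0,"ay": 0,"az": 0,"gripper": 0.2},
    {"dx": -0.966,"dy": 0.126,"dz": 0,"ax": 0,"ay": 0,"az": 0,"gripper": 0.2},
    {"dx": -0.966,"dy": 0.126,"dz": 0,"ax": 0,"ay": 0,"az": 0,"gripper": 0.2},
    {"dx": -0.966,"dy": 0.126,"dz": 0,"ax": 0,"ay": 0,"az": 0,"gripper": 0.2},
    {"dx": -0.966,"dy": 0.126,"dz": 0,"ax": 0,"ay": 0,"az": 0,"gripper": 0.2},
    {"dx": -0.966,"dy": 0.126,"dz": 0,"ax": 0,"ay": 0,"az": 0,"gripper": 0.2},
    {"dx": -0.966,"dy": 0.126,"dz": 0,"ax": 0,"ay": 0,"az": 0,"gripper": 0.2},
  ],
)

```text
clock: 25.72
eef_pos: [525.8, -58.5, 115.9]
eef_rot: [3.141, -0.0, 1.278]
wrist_force: [0.2, 0.3, 0.9]
finger_gap: 75.2
finger_force: 0.0
```

Call:
jog_arm(
  commands=[
    {"dx": -0.966,"dy": 0.126,"dz": 0,"ax": 0,"ay": 0,"az": 0,"gripper": 0.2},
    {"dx": -0.966,"dy": 0.126,"dz": 0,"ax": 0,"ay": 0,"az": 0,"gripper": 0.2},
    {"dx": -0.966,"dy": 0.126,"dz": 0,"ax": 0,"ay": 0,"az": 0,"gripper": 0.2},
    {"dx": -0.966,"dy": 0.126,"dz": 0,"ax": 0,"ay": 0,"az": 0,"gripper": 0.2},
    {"dx": -0.966,"dy": 0.126,"dz": 0,"ax": 0,"ay": 0,"az": 0,"gripper": 0.2},
    {"dx": -0.966,"dy": 0.126,"dz": 0,"ax": 0,"ay": 0,"az": 0,"gripper": 0.2},
    {"dx": -0.966,"dy": 0.126,"dz": 0.4,"ax": 0,"ay": 0,"az": 0,"gripper": 0.2},
    {"dx": -0.966,"dy": 0.126,"dz": 0.9,"ax": 0,"ay": 0,"az": 0,"gripper": 0.2},
    {"dx": 0,"dy": 0,"dz": 0,"ax": 0,"ay": 0,"az": 0,"gripper": 0.2},
  ],
)

```text
clock: 26.85
eef_pos: [472.7, -365.9, 61.0]
eef_rot: [-3.138, -0.002, 1.275]
wrist_force: [0.5, -0.0, 0.5]
finger_gap: 74.9
finger_force: 0.0
```

```bash
python3 -c "
from h import *
plan(475.2,-365,21,73)"
```

```text
now [ 472.7 -365.9   61. ] [-1.798e+02 -1.000e-01  7.300e+01] F [ 0.5 -0.   0.5] gap 74.9 0.0 t 26.85
shift@now [0.04 0.05 1.  ] shift@target [0.04 0.05 1.  ] az 0.0
```

Call:
jog_arm(
  commands=[
    {"dx": 0.02,"dy": 0.05,"dz": 0.7,"ax": 0,"ay": 0,"az": 0,"gripper": 0.2},
    {"dx": 0,"dy": 0,"dz": 0.34,"ax": 0,"ay": 0,"az": 0,"gripper": 0.2},
    {"dx": 0,"dy": 0,"dz": 0,"ax": 0,"ay": 0,"az": 0,"gripper": 0.2},
    {"dx": 0,"dy": 0,"dz": 0,"ax": 0,"ay": 0,"az": 0,"gripper": 0.5},
    {"dx": 0,"dy": 0,"dz": 0,"ax": 0,"ay": 0,"az": 0,"gripper": 0.5},
    {"dx": 0,"dy": 0,"dz": 0,"ax": 0,"ay": 0,"az": 0,"gripper": 0.5},
    {"dx": 0,"dy": 0,"dz": 0,"ax": 0,"ay": 0,"az": 0,"gripper": 0.5},
  ],
  squeeze=20,
)

```text
clock: 27.72
eef_pos: [476.8, -364.8, 22.6]
eef_rot: [3.141, 0.0, 1.275]
wrist_force: [-1.8, 0.9, 5.7]
finger_gap: 54.3
finger_force: 20.0
```

Call:
jog_arm(
  commands=[
    {"dx": 0,"dy": 0,"dz": -0.2,"ax": 0,"ay": 0,"az": 0,"gripper": 0.5},
    {"dx": 0,"dy": 0,"dz": -0.5,"ax": 0,"ay": 0,"az": 0,"gripper": 0.5},
    {"dx": 0,"dy": 0,"dz": -0.65,"ax": 0,"ay": 0,"az": -0.79,"gripper": 0.5},
    {"dx": 0,"dy": 0,"dz": 0,"ax": 0,"ay": 0,"az": -0.79,"gripper": 0.5},
    {"dx": 0,"dy": 0,"dz": 0,"ax": 0,"ay": 0,"az": -0.79,"gripper": 0.5},
    {"dx": 0,"dy": 0,"dz": 0,"ax": 0,"ay": 0,"az": 0,"gripper": 0.5},
  ],
)

```text
clock: 28.48
eef_pos: [476.7, -364.7, 77.0]
eef_rot: [3.141, 0.001, 1.688]
wrist_force: [0.7, 0.5, -1.1]
finger_gap: 54.5
finger_force: 20.0
```

```bash
python3 -c "
from h import *
plan(590.4,193.7,75,96.7)"
```

```text
now [ 476.7 -364.7   77. ] [180.    0.   96.7] F [ 0.7  0.5 -1.1] gap 54.5 19.99880075454712 t 28.48
shift@now [13.53  4.45  0.05] shift@target [13.53  4.45  0.05] az 0.0
```

Call:
jog_arm(
  commands=[
    {"dx": 0.902,"dy": 0,"dz": 0,"ax": 0,"ay": 0,"az": 0,"gripper": 0.5},
    {"dx": 0.902,"dy": 0,"dz": 0,"ax": 0,"ay": 0,"az": 0,"gripper": 0.5},
    {"dx": 0.902,"dy": 0,"dz": 0,"ax": 0,"ay": 0,"az": 0,"gripper": 0.5},
    {"dx": 0.902,"dy": 0,"dz": 0,"ax": 0,"ay": 0,"az": 0,"gripper": 0.5},
    {"dx": 0.902,"dy": 0,"dz": 0,"ax": 0,"ay": 0,"az": 0,"gripper": 0.5},
    {"dx": 0.902,"dy": 0,"dz": 0,"ax": 0,"ay": 0,"az": 0,"gripper": 0.5},
    {"dx": 0.902,"dy": 0,"dz": 0,"ax": 0,"ay": 0,"az": 0,"gripper": 0.5},
    {"dx": 0.902,"dy": 0.2,"dz": 0,"ax": 0,"ay": 0,"az": 0,"gripper": 0.5},
  ],
)

```text
clock: 29.48
eef_pos: [450.5, -76.0, 76.6]
eef_rot: [3.141, 0.0, 1.684]
wrist_force: [1.3, 0.3, -1.8]
finger_gap: 54.7
finger_force: 20.0
```

Call:
jog_arm(
  commands=[
    {"dx": 0.902,"dy": 0.6,"dz": 0,"ax": 0,"ay": 0,"az": 0,"gripper": 0.5},
    {"dx": 0.902,"dy": 0.75,"dz": 0,"ax": 0,"ay": 0,"az": 0,"gripper": 0.5},
    {"dx": 0.902,"dy": 0.75,"dz": 0,"ax": 0,"ay": 0,"az": 0,"gripper": 0.5},
    {"dx": 0.902,"dy": 0.75,"dz": 0,"ax": 0,"ay": 0,"az": 0,"gripper": 0.5},
    {"dx": 0.902,"dy": 0.75,"dz": 0,"ax": 0,"ay": 0,"az": 0,"gripper": 0.5},
    {"dx": 0.902,"dy": 0.65,"dz": 0,"ax": 0,"ay": 0,"az": 0,"gripper": 0.5},
    {"dx": 0.902,"dy": 0,"dz": 0,"ax": 0,"ay": 0,"az": 0,"gripper": 0.5},
    {"dx": 0,"dy": 0,"dz": 0.3,"ax": 0,"ay": 0,"az": 0,"gripper": 0.5},
    {"dx": 0,"dy": 0,"dz": 0,"ax": 0,"ay": 0,"az": 0,"gripper": 0.5},
  ],
)

```text
clock: 30.6
eef_pos: [589.1, 193.2, 63.1]
eef_rot: [-3.14, 0.0, 1.687]
wrist_force: [0.2, -0.9, -0.8]
finger_gap: 54.4
finger_force: 20.0
```

```bash
python3 -c "
from h import *
plan(590.4,193.7,37,96.7)"
```

```text
now [589.1 193.2  63.1] [-179.9    0.    96.6] F [ 0.2 -0.9 -0.8] gap 54.4 19.999482929706573 t 30.6
shift@now [0.01 0.03 0.65] shift@target [0.01 0.03 0.65] az -0.01
```

Call:
jog_arm(
  commands=[
    {"dx": 0.01,"dy": 0.02,"dz": 0.4,"ax": 0,"ay": 0,"az": 0,"gripper": 0.5},
    {"dx": 0,"dy": 0,"dz": 0.2,"ax": 0,"ay": 0,"az": 0,"gripper": 0.5},
    {"dx": 0,"dy": 0,"dz": 0.05,"ax": 0,"ay": 0,"az": 0,"gripper": 0.5},
    {"dx": 0,"dy": 0,"dz": 0,"ax": 0,"ay": 0,"az": 0,"gripper": 0.5},
    {"dx": 0,"dy": 0,"dz": 0,"ax": 0,"ay": 0,"az": 0,"gripper": 0.5},
  ],
)

```text
clock: 31.22
eef_pos: [590.7, 194.3, 38.2]
eef_rot: [3.141, -0.0, 1.688]
wrist_force: [0.6, 0.4, -1.5]
finger_gap: 54.1
finger_force: 20.0
```

Call:
jog_arm(
  commands=[
    {"dx": 0,"dy": 0,"dz": 0.04,"ax": 0,"ay": 0,"az": 0,"gripper": 0.5},
    {"dx": 0,"dy": 0,"dz": 0,"ax": 0,"ay": 0,"az": 0,"gripper": 0.5},
  ],
)

```text
clock: 31.48
eef_pos: [590.4, 194.3, 36.3]
eef_rot: [3.142, -0.0, 1.689]
wrist_force: [0.4, -0.7, -1.2]
finger_gap: 54.8
finger_force: 20.0
```

Call:
jog_arm(
  commands=[
    {"dx": 0,"dy": 0,"dz": 0.04,"ax": 0,"ay": 0,"az": 0,"gripper": 0.5},
    {"dx": 0,"dy": 0,"dz": 0,"ax": 0,"ay": 0,"az": 0,"gripper": 0.5},
  ],
)

```text
clock: 31.72
eef_pos: [590.5, 194.3, 34.7]
eef_rot: [3.141, -0.0, 1.689]
wrist_force: [0.5, 0.4, -0.8]
finger_gap: 54.2
finger_force: 20.0
```

Call:
jog_arm(
  commands=[
    {"dx": 0,"dy": 0,"dz": 0.02,"ax": 0,"ay": 0,"az": 0,"gripper": 0.5},
    {"dx": 0,"dy": 0,"dz": 0,"ax": 0,"ay": 0,"az": 0,"gripper": 0.5},
  ],
)

```text
clock: 31.98
eef_pos: [590.5, 194.4, 34.6]
eef_rot: [3.141, -0.0, 1.689]
wrist_force: [-3.5, -0.6, 7.4]
finger_gap: 54.1
finger_force: 20.0
```

Down on the board. Pushing to the batten, with contact expected at x≈595.5.

Call:
jog_arm(
  commands=[
    {"dx": 0,"dy": 0.05,"dz": 0,"ax": 0,"ay": 0,"az": 0,"gripper": 0.5},
    {"dx": 0,"dy": 0.05,"dz": 0,"ax": 0,"ay": 0,"az": 0,"gripper": 0.5},
    {"dx": 0,"dy": 0,"dz": 0,"ax": 0,"ay": 0,"az": 0,"gripper": 0.5},
  ],
)

```text
clock: 32.35
eef_pos: [594.7, 194.9, 34.6]
eef_rot: [3.141, -0.0, 1.689]
wrist_force: [-2.5, -0.2, 7.0]
finger_gap: 55.0
finger_force: 20.0
```

Call:
jog_arm(
  commands=[
    {"dx": 0,"dy": 0.03,"dz": 0,"ax": 0,"ay": 0,"az": 0,"gripper": 0.5},
    {"dx": 0,"dy": 0,"dz": 0,"ax": 0,"ay": 0,"az": 0,"gripper": 0.5},
  ],
)

```text
clock: 32.6
eef_pos: [595.6, 195.0, 34.6]
eef_rot: [-3.141, -0.0, 1.689]
wrist_force: [-5.3, -0.4, 7.7]
finger_gap: 54.4
finger_force: 20.0
```

Call:
jog_arm(
  commands=[
    {"dx": 0,"dy": 0.02,"dz": 0,"ax": 0,"ay": 0,"az": 0,"gripper": 0.5},
    {"dx": 0,"dy": 0,"dz": 0,"ax": 0,"ay": 0,"az": 0,"gripper": 0.5},
  ],
)

```text
clock: 32.85
eef_pos: [595.6, 195.0, 34.6]
eef_rot: [-3.14, 0.0, 1.689]
wrist_force: [-11.4, -2.2, 11.8]
finger_gap: 54.6
finger_force: 20.0
```

Call:
jog_arm(
  commands=[
    {"dx": 0,"dy": -0.04,"dz": -0.02,"ax": 0,"ay": 0,"az": 0,"gripper": 0.5},
    {"dx": 0,"dy": 0,"dz": 0,"ax": 0,"ay": 0,"az": 0,"gripper": 0.2},
    {"dx": 0,"dy": 0,"dz": 0,"ax": 0,"ay": 0,"az": 0,"gripper": 0.2},
    {"dx": 0,"dy": 0,"dz": 0,"ax": 0,"ay": 0,"az": 0,"gripper": 0.2},
    {"dx": 0,"dy": 0,"dz": -0.5,"ax": 0,"ay": 0,"az": 0,"gripper": 0.2},
    {"dx": 0,"dy": 0,"dz": -1,"ax": 0,"ay": 0,"az": 0,"gripper": 0.2},
    {"dx": 0,"dy": 0,"dz": -1,"ax": 0,"ay": 0,"az": 0,"gripper": 0.2},
    {"dx": -1,"dy": -0.7,"dz": -0.5,"ax": 0,"ay": 0,"az": 0,"gripper": 0.2},
    {"dx": -1,"dy": -0.7,"dz": 0,"ax": 0,"ay": 0,"az": 0,"gripper": 0.2},
    {"dx": -1,"dy": -0.7,"dz": 0,"ax": 0,"ay": 0,"az": 0,"gripper": 0.2},
  ],
)

```text
clock: 34.1
eef_pos: [524.9, 64.6, 156.4]
eef_rot: [3.139, 0.0, 1.689]
wrist_force: [0.4, -1.0, 0.4]
finger_gap: 75.2
finger_force: 0.0
```

Call:
jog_arm(
  commands=[
    {"dx": -1,"dy": -0.7,"dz": 0,"ax": 0,"ay": 0,"az": 0,"gripper": 0.2},
    {"dx": -1,"dy": -0.7,"dz": 0,"ax": 0,"ay": 0,"az": 0,"gripper": 0.2},
    {"dx": -1,"dy": 0,"dz": 0,"ax": 0,"ay": 0,"az": 0,"gripper": 0.2},
    {"dx": 0,"dy": 0,"dz": 0,"ax": 0,"ay": 0,"az": 0,"gripper": 0.2},
    {"dx": 0,"dy": 0,"dz": 0,"ax": 0,"ay": 0,"az": 0,"gripper": 0.2},
  ],
)

```text
clock: 34.72
eef_pos: [484.1, -59.6, 155.4]
eef_rot: [3.141, 0.0, 1.688]
wrist_force: [0.4, 0.2, 0.2]
finger_gap: 75.5
finger_force: 0.0
```

```bash
python3 - <<'E'
from h import *
c=snap("scene","pics/end.png");print(find(c,"green",(335,250,420,322),30),find(c,"blue",(395,275,460,343),30),find(c,"yellow",(440,310,505,365),30))
c=snap("top");print(find(c,"green",(232,212,300,260),30),find(c,"blue",(200,217,270,260),30),find(c,"yellow",(160,222,230,262),30))
E
```

```text
[606.  100.6 -83.   80.4  55.6] [594.9 193.1 -83.2  80.2  56.3] [583.  287.9 -83.3  80.8  56.8]
[605.8 100.3 -84.2  81.9  53.8] [595.8 192.1 -83.5  80.1  55.1] [584.5 287.  -84.2  81.7  55.8]
```

View pics/end.png

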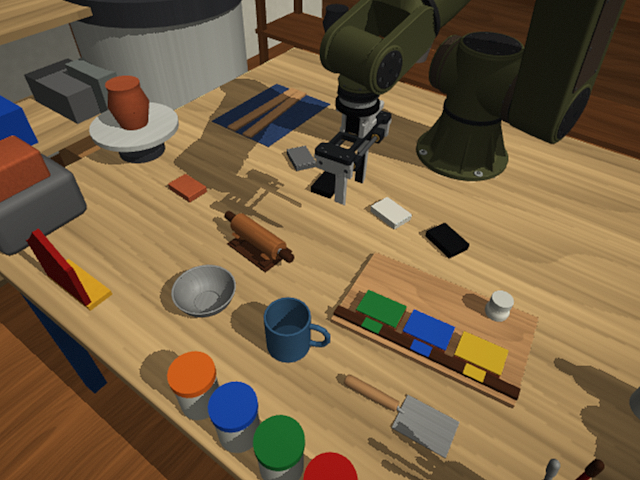

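The final picture shows green (381,308), blue (428,329) and yellow (481,352) in a straight row against the batten, each at its own mark and within about 2 mm of target. The roller is in the cradle at (257,237), the bystanders are unmoved, and the gripper is clear.

```bash
python3 -c "
from h import *
print(job.sign_off())"
```

```text
the job is handed in; nothing more can be done
None
```

I handed the job in at about 35 s of the 72 s limit: the roller is in its cradle and the three tiles are flush on their marks, by my camera check, but the sign-off gave no verdict.

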